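# Reset the tripped breakers on the bench supply

## Task

Two of the six breakers on the bench's power distribution unit have tripped, and their buttons stand popped out above the others. Press each of the two fully home with the fingertips, gently, and withdraw. Do not touch the four breakers that are still set, leave the main switch on, and do not disturb the things lying about the unit.

Things in the scene. Friction and masses are not known exactly. Their poses are not given: they have to be found in the camera images.
- unit: Power distribution unit, bolted down: grey case 170 (x) by 320 (y) by 66 mm high, level aluminium top. Origin under its centre, on the bench; front is -x. Six breakers in a row along y, 46 mm apart, 25 mm in front of the centre. Rear half: ammeter at +y, four pairs of binding posts (tops 21 mm above the panel, 61 mm or more behind the row), main rocker at -y. A steel handle on each end.
- breaker_a: One of six identical push-to-reset breakers, at any place in the row. Origin on the unit's top panel, on the button's axis; z up. Flat black round head, 18 mm wide, 7 thick, on a thin steel stem over a nut 4 high, 26 wide. Head's top: 26 mm above the origin less the joint value (set: 15 mm). Slides down at 3.5 N and stays; beyond home it gives 4 mm against a return spring (7.5 to 17.5 N).
- button_a (a joint): How far breaker_a's button is in, in m: 0 to 0.001 tripped (popped out), 0.011 set (fully home).
- breaker_b: Another of the six identical breakers, same sizes and origin as breaker_a.
- button_b (a joint): How far breaker_b's button is in, in m: 0 to 0.001 tripped (popped out), 0.011 set (fully home).
- breaker_c: Another of the six identical breakers, same sizes and origin as breaker_a.
- button_c (a joint): How far breaker_c's button is in, in m: 0 to 0.001 tripped (popped out), 0.011 set (fully home).
- breaker_d: Another of the six identical breakers, same sizes and origin as breaker_a.
- button_d (a joint): How far breaker_d's button is in, in m: 0 to 0.001 tripped (popped out), 0.011 set (fully home).
- breaker_e: Another of the six identical breakers, same sizes and origin as breaker_a.
- button_e (a joint): How far breaker_e's button is in, in m: 0 to 0.001 tripped (popped out), 0.011 set (fully home).
- breaker_f: Another of the six identical breakers, same sizes and origin as breaker_a.
- button_f (a joint): How far breaker_f's button is in, in m: 0 to 0.001 tripped (popped out), 0.011 set (fully home).
- main_rocker (a joint): Main rocker switch of the unit, 28 by 22 mm: +0.25 or -0.25 rad at its two ends; it stands switched on at +0.25 and is to stay there.
- solder_spool_mid (a point): Loose metal reel of solder, 56 mm wide and 48 mm high, standing on the bench left of the unit; point at its centre. Not part of the job.
- screw_jar_mid (a point): Loose glass jar with a steel lid, 54 mm wide and 70 mm high, standing on the bench right of the unit; point at its centre. Not part of the job.
- screwdriver: Loose screwdriver 170 mm long with a black handle, lying on the bench in front of the unit, along its width. Origin under its middle. Not part of the job.
- torch: Loose aluminium pocket torch 125 mm long, 34 mm at the head, lying on the bench behind the unit. Origin under its middle. Not part of the job.

How it is judged:
At the end, for the whole second after the job is handed in: All six buttons are home (within 1.5 mm of the stop), the main rocker is still on, and the spool, jar, screwdriver and torch are within 10 mm of where they were (value of joint each of button_a, button_b, button_c, button_d, button_e, button_f above 0.0095 m and value of joint main_rocker above 0.15 rad and distance of each of solder_spool_mid, screw_jar_mid, screwdriver, torch from where it was at the start of the episode below 0.01 m); the robot touches nothing.
It fails at once if one of the four set breakers was touched (over 1 N) (contact force between any of the fingers, the arm and breaker_c above 1 N or contact force between any of the fingers, the arm and breaker_d above 1 N or contact force between any of the fingers, the arm and breaker_e above 1 N or contact force between any of the fingers, the arm and breaker_f above 1 N).
It fails at once if a tripped breaker was pressed or pinched harder than 35 N, or pressed with the arm or gripper's body instead of the fingers (contact force between the fingers and breaker_a above 35 N or contact force between the fingers and breaker_b above 35 N or contact force between the arm and breaker_a above 1 N or contact force between the arm and breaker_b above 1 N).
It fails at once if the unit was struck harder than 35 N (contact force between any of the fingers, the arm and unit above 35 N).
It fails at once if the main switch was moved off (value of joint main_rocker below 0.1 rad).
It fails at once if the spool, jar, screwdriver or torch was pushed or lifted more than 10 mm (distance of any of solder_spool_mid, screw_jar_mid, screwdriver, torch from where it was at the start of the episode above 0.01 m).
It also fails if it takes over 35 s, if anything falls off the work surface, if the arm or the gripper's body presses on something with over 40 N, if the wrist force passes 120 N, or if a joint passes its speed limit or range.

## Robot

A 7-joint arm with a two-finger parallel gripper is mounted at the origin on the work surface. World frame = base frame: x ahead of the robot, y to its left, z up, the work surface at z = 0. Lengths are in m, angles in rad, forces in N, time in s.
With the tool pointing down it reaches from about 0.4 to 0.875 m from the base axis. Payload 19.3 kg.
Tool frame: the origin (TCP) lies at the very end of the fingers, on their centre line; the grasp point (between the pads) lies 19 mm behind it; z points along the fingers, y is the line along which they close (so a half turn about z gives the same grasp; the last joint's range is limited). The gripper opens to 85 mm and grips with 20 to 120 N. Pads are 22 mm wide; open, the fingers measure 114 mm over their backs; the gripper's body (76 mm by 85 mm) begins 54 mm behind the grasp point. The pads swing forward as they close: fully open they stand 13 mm farther back than shut.
Start: joints at [-1.356, 0.521, -0.036, 1.599, 0.021, 1.021, -0.113], TCP at [0.176, 0.6, 0.231] pointing down, gripper open.
Joint ranges: [-2.91, 2.91], [-0.3, 2.13], [-1.5, 1.42], [0.17, 2.43], [-1.26, 4.41], [0.16, 1.93], [-2.52, 2.52]. Speed limits (rad/s): [1.89, 1.89, 2.39, 2.39, 3.01, 3.01, 3.01].

## Interface

Orientations are given as [roll, pitch, yaw] about the fixed x, y, z axes, in that order (R = Rz(yaw) Ry(pitch) Rx(roll)).
In Python, from workcell import monitor, optics, job_done gives the robot as it stands.
- The arm moves only by the shell command python3 -m handwheel 'ROWS' [FORCE]. ROWS is JSON, a list of rows, each an object of numbers: "dx", "dy", "dz": the shift along the tool's x, y, z in cm; "wx", "wy", "wz": the turn, a rotation vector about the tool's x, y, z in rad; "claw": the opening in per cent of the stroke, from 0 (shut) to 100 (fully open). A call has 1 to 8 rows; each row shifts and turns the commanded pose from where the row before left it, along the tool's axes as they then stand; what a row does not reach is not made up. A row lasts 1/8 s, in which the tool goes at most 62.5 mm and 10.7 degrees, less where a joint would pass 70% of its speed; a pose out of reach is approached as far as the arm can. A call with a gripper value outside its range is refused whole. The fingers move at their own pace and stop on an object; FORCE is the grip in N (left out, the last holds). Time passes only in rows, so rows that do not move let the fingers close. It gives the time, the measured TCP pose, the force, the opening and the grip force at its end, in the units of the state.
- monitor.observe(): the state, without advancing time (a new reading comes with each control period).
- optics.grab_frame(name): name is "side" or "top"; returns a dict with "frame" (384x512x3 uint8, blue, green, red), "fovy" (degrees; the focal length in pixels is half the picture's height over the tangent of half this angle, whatever the lens; pixels are square), "cx", "cy" (the principal point, pixels), "R" (3x3) and "t" (3): a world point X has camera coordinates R X + t. Camera axes: x right, y down, z forward; pixel columns grow to the right and rows downward; lengths in m; the calibration is good to about 2 mm. A picture is of the moment at which its call begins. There is no depth.
- job_done(): hands the job in; it is judged then, once.
Trained networks look in the newest picture that a camera, given by its name, has taken for a name from the list of things; names that differ only in an ending like _2 or _b are one class to them, and where a whole thing is asked for, a point or a joint stands for the part that bears it (a point fixed in the world has none). Each returns a list of dicts, best first, with "p" (0 to 1); they miss things now and then, are a little off and sometimes report something else, mostly with a low value. They report only what shows in the picture. A call takes as long as a camera call.
- optics.masks_of(name, camera): "region" (384x512 bool, what is visible of it) and "rect" ([left, top, width, height] in pixels, round what is visible of it).
The state is a dict: "clock": time; "qpos": joint angles; "qd": joint speeds; "joint_efforts": joint torques, N m; "position": TCP position; "tool_rot": TCP orientation; "force": force on the tool from outside, world axes, zero at the start; "moment": the same for the moment, N m; "grip_width": finger opening in m; "finger_force": force on a finger pad.
Only numpy, scipy, OpenCV 4.12 (cv2) and the standard library are available. Lean on these libraries where they do the work, as an engineer would, in place of code of your own. Each camera call takes 0.05 s, during which the arm holds its last target. There are 200 camera calls.

## Working session

There is one attempt and no reset: what is moved stays moved. The work goes in short steps, Python scripts to look and compute and a shell command to move; the robot and the scene stay as the last step left them, time stands still between calls to the robot, and variables do not carry over. Pictures are saved under pics/ and viewed, at most 10 in all, crops included, and the job is handed in when it is done.

```bash
mkdir -p pics
cat > h.py <<'E'
import numpy as np, cv2
from workcell import monitor, optics
def K(d):
    f=d["frame"].shape[0]/2/np.tan(np.radians(d["fovy"])/2); return f,d["cx"],d["cy"]
def proj(d,X):
    f,cx,cy=K(d); c=np.array(d["R"])@np.array(X,float)+np.array(d["t"]); return np.array([cx+f*c[0]/c[2],cy+f*c[1]/c[2]])
def back(d,uv,z):
    f,cx,cy=K(d); R=np.array(d["R"]);t=np.array(d["t"])
    r=R.T@np.array([(uv[0]-cx)/f,(uv[1]-cy)/f,1]); o=-R.T@t
    return o+r*(z-o[2])/r[2]
E
python3 - <<'E'
from h import *
for n in ("top","side"):
    d=optics.grab_frame(n); cv2.imwrite(f"pics/{n}0.png",cv2.resize(d["frame"],(800,600)))
    o=-np.array(d["R"]).T@np.array(d["t"]); print(n,d["fovy"],o.round(3),K(d))
    for m in ("unit","breaker_a","button_a","main_rocker"):
        for q in optics.masks_of(m,n):
            v,u=np.nonzero(q["region"]); print(m,round(q["p"],2),np.round(q["rect"]),len(u),u.mean().round(1),v.mean().round(1),back(d,(u.mean(),v.mean()),.08).round(3))
s=monitor.observe();print(s["clock"],s["position"],s["tool_rot"],s["grip_width"])
E
```

```text
top 43.83838071107535 [0.484 0.04  1.294] (np.float64(477.15314221066234), 251.85345338254112, 188.35910294963398)
unit 0.71 [175. 175. 141.  74.] 7688 244.9 210.4 [0.521 0.055 0.08 ]
breaker_a 0.61 [230. 213.  10.  11.] 78 235.6 219.5 [0.497 0.078 0.08 ]
breaker_a 0.6 [250. 218.   8.   7.] 78 253.3 221.5 [0.493 0.033 0.08 ]
breaker_a 0.48 [192. 211.  12.  14.] 99 199.6 216.4 [0.502 0.17  0.08 ]
button_a 0.43 [214. 214.   7.   8.] 37 217.0 217.0 [0.502 0.126 0.08 ]
main_rocker 0.29 [211. 211.  12.  12.] 82 217.8 217.5 [0.501 0.124 0.08 ]
side 52.2725529597761 [ 0.473 -0.697  0.501] (np.float64(391.29348722407144), 259.2930290040497, 190.64388011914906)
breaker_a 0.66 [203. 197.  12.  12.] 109 207.4 203.1 [ 0.49  -0.029  0.08 ]
breaker_a 0.6 [203. 177.   7.   8.] 43 208.9 178.9 [0.499 0.071 0.08 ]
breaker_a 0.58 [203. 182.   9.  16.] 140 207.4 189.6 [0.493 0.024 0.08 ]
breaker_a 0.57 [204. 159.  10.   6.] 27 210.2 160.2 [0.507 0.164 0.08 ]
breaker_a 0.56 [201. 211.  12.  10.] 109 206.8 215.0 [ 0.487 -0.072  0.08 ]
breaker_a 0.47 [146. 210.  19.  36.] 363 155.9 229.4 [ 0.394 -0.106  0.08 ]
breaker_a 0.4 [206. 162.   8.  11.] 107 209.0 169.1 [0.501 0.118 0.08 ]
button_a 0.57 [205. 181.   7.  12.] 65 207.6 186.1 [0.494 0.039 0.08 ]
button_a 0.51 [205. 176.   7.   4.] 20 208.5 178.5 [0.498 0.073 0.08 ]
button_a 0.39 [206. 159.   7.  12.] 71 208.8 166.4 [0.502 0.132 0.08 ]
button_a 0.37 [205. 199.   6.   6.] 34 207.0 200.3 [ 0.49  -0.019  0.08 ]
main_rocker 0.43 [240. 211.  10.  10.] 101 242.4 215.6 [ 0.554 -0.083  0.08 ]
main_rocker 0.24 [205. 174.   8.   6.] 36 208.5 178.5 [0.498 0.073 0.08 ]
0.5 [0.17562269 0.59981143 0.23126279] [-3.14154188e+00  6.62037693e-06  2.85675290e+00] 0.0852230580970481
```

Run:
```python
import cv2
t=cv2.resize(cv2.imread("pics/top0.png"),(512,384),interpolation=cv2.INTER_AREA)
from h import *
a=optics.grab_frame("top")["frame"][165:260,165:325]; b=optics.grab_frame("side")["frame"][145:235,180:300]
cv2.imwrite("pics/topc.png",cv2.resize(a,(800,475),interpolation=cv2.INTER_CUBIC)); cv2.imwrite("pics/sidec.png",cv2.resize(b,(800,600),interpolation=cv2.INTER_CUBIC))
```

```text
(no output)
```

View pics/topc.png

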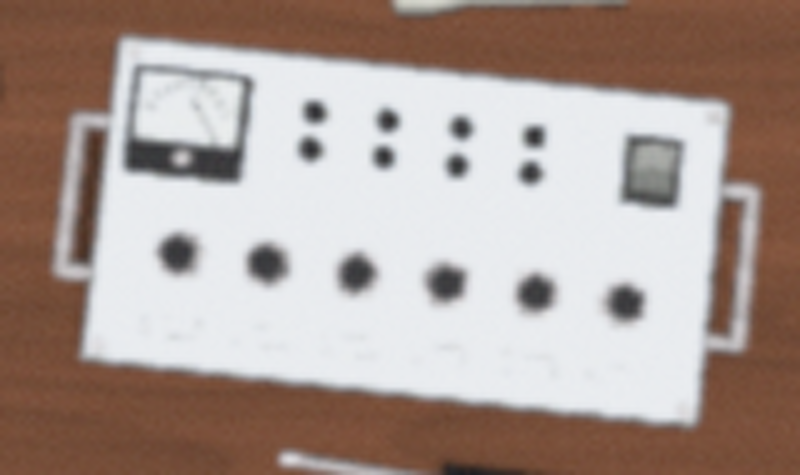

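View pics/sidec.png

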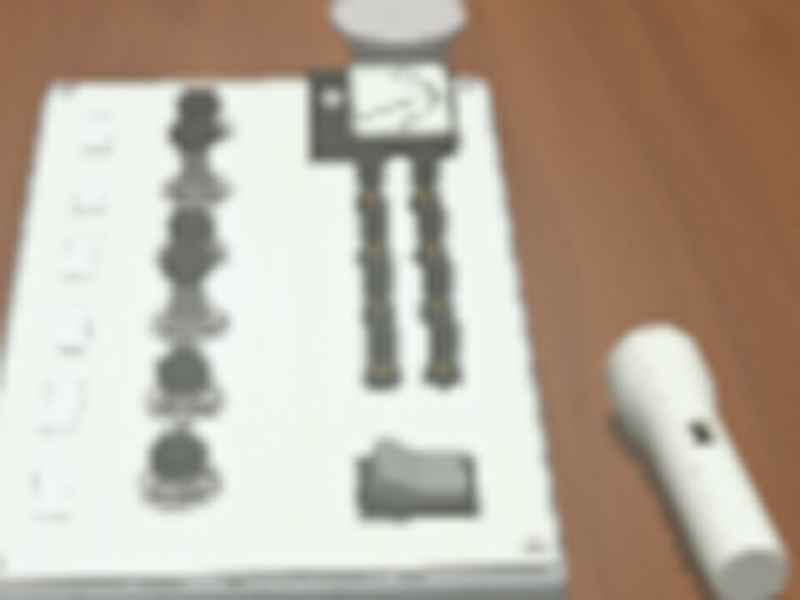

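View pics/side0.png

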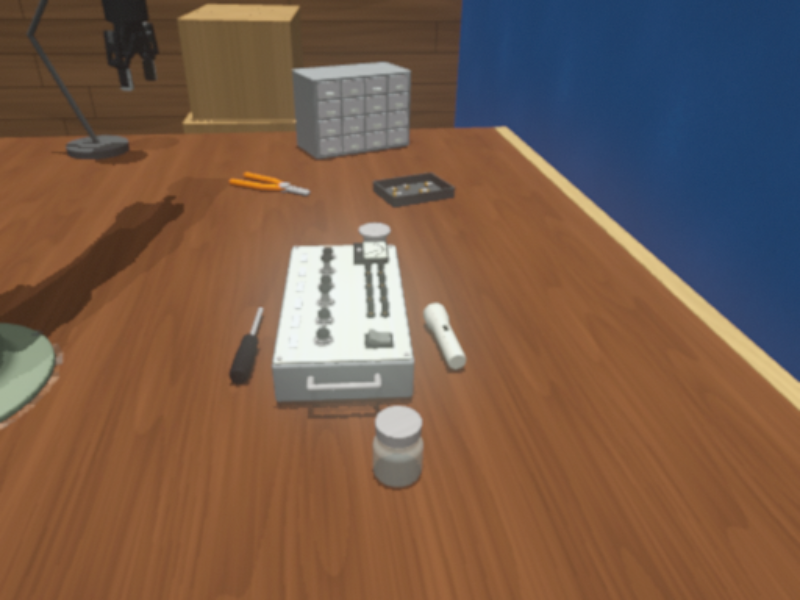

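The top crop shows all six heads, running from crop (178,253) to (625,302). The side crop suggests that, counting from the near (-y) end, the 3rd (head 190,255) and the 5th (head 195,130) are tripped, with long stems visible. I'll check that against the unit geometry.

Run:
```python
from h import *
d=optics.grab_frame("top"); s=optics.grab_frame("side")
full=lambda p,o,k:np.array(o)+(np.array(p)+.5)/k-.5
C=[back(d,full(p,(165,165),5),.066)[:2] for p in [(120,38),(730,103),(697,425),(82,358)]]
C=np.array(C);L=np.array([[.085,.16],[.085,-.16],[-.085,-.16],[-.085,.16]])
print("sides",[np.linalg.norm(C[i]-C[i-1]).round(4) for i in range(4)])
def fit(L,C):
    l=L-L.mean(0);c=C-C.mean(0); th=np.arctan2((l[:,0]*c[:,1]-l[:,1]*c[:,0]).sum(),(l*c).sum())
    R=np.array([[np.cos(th),-np.sin(th)],[np.sin(th),np.cos(th)]]); return th,R,C.mean(0)-R@L.mean(0)
th,R,t=fit(L,C);print("corners",th,t,(C-L@R.T-t).round(4).tolist())
H=[(178,253),(267,263),(356,272),(446,283),(536,293),(625,302)]
Y=np.arange(115,-116,-46)/1000
# joint fit: heights set except index 1 and 3
h=[.081,.092,.081,.092,.081,.081]
P=np.array([back(d,full(p,(165,165),5),z)[:2] for p,z in zip(H,h)]);LB=np.c_[-.025+0*Y,Y]
th2,R2,t2=fit(LB,P);print("heads",th2,t2,(P-LB@R2.T-t2).round(4).tolist())
for y,l in zip(Y,LB):
    w=R2@l+t2; o=[w.round(4)]
    for z in (.066,.081,.092):
        q=(proj(s,[*w,z])-[180,145]+.5)*800/120-.5; o.append(q.round(0))
    print(*o)
# side image: corners check
for l in L: w=R@l+t; print(((proj(s,[*w,.066])-[180,145]+.5)*800/120).round())
print(monitor.observe()["clock"])
```

```text
sides [np.float64(0.1658), np.float64(0.3173), np.float64(0.1663), np.float64(0.3167)]
corners -0.07892686518989031 [0.52069096 0.05253046] [[-0.0023, -0.0013], [-0.0017, 0.0014], [0.0021, 0.0016], [0.0019, -0.0017]]
heads -0.0809152270052633 [0.52094034 0.05248928] [[-0.0, -0.0008], [-0.0002, -0.0011], [0.0004, 0.0002], [-0.0002, 0.0003], [-0.0002, 0.0003], [0.0003, 0.001]]
[0.5053 0.1691] [201. 133.] [199.  96.] [198.  69.]
[0.5016 0.1233] [198. 192.] [196. 154.] [195. 126.]
[0.4979 0.0774] [194. 256.] [192. 216.] [191. 187.]
[0.4942 0.0316] [190. 325.] [188. 285.] [187. 255.]
[ 0.4904 -0.0143] [186. 402.] [184. 361.] [183. 330.]
[ 0.4867 -0.0601] [182. 487.] [179. 444.] [178. 412.]
[489.  76.]
[572. 567.]
[-42. 586.]
[44. 83.]
0.7
```

The side view matches the prediction: breaker 2 from +y at (0.5016, 0.1233) and breaker 4 at (0.4942, 0.0316) stand at head height 0.092. The other four are set. I'll shut the fingers and travel over.

```bash
python3 -m handwheel '[{"claw":0,"dx":-2.8,"dy":-2.3},{"claw":0,"dx":-2.8,"dy":-2.3},{"claw":0,"dx":-2.8,"dy":-2.3},{"claw":0,"dx":-2.8,"dy":-2.3},{"claw":0,"dx":-2.8,"dy":-2.3},{"claw":0,"dx":-2.8,"dy":-2.3},{"claw":0,"dx":-2.8,"dy":-2.3},{"claw":0,"dx":-2.8,"dy":-2.3}]' 20
python3 -m handwheel '[{"dx":-2.8,"dy":-2.3},{"dx":-2.8,"dy":-2.3},{"dx":-2.8,"dy":-2.3},{"dx":-2.8,"dy":-2.3},{"dx":-2.8,"dy":-2.3},{"dx":-2.8,"dy":-2.3},{"dx":-2.8,"dy":-2.3,"dz":2},{"dz":3}]'
```

```text
schema error: expected keys dx, dy, dz, wx, wy, wz, claw
schema error: expected keys dx, dy, dz, wx, wy, wz, claw
```

```bash
python3 -m handwheel '[{"dx":-2.8,"dy":-2.3,"dz":0,"wx":0,"wy":0,"wz":0,"claw":0},{"dx":-2.8,"dy":-2.3,"dz":0,"wx":0,"wy":0,"wz":0,"claw":0},{"dx":-2.8,"dy":-2.3,"dz":0,"wx":0,"wy":0,"wz":0,"claw":0},{"dx":-2.8,"dy":-2.3,"dz":0,"wx":0,"wy":0,"wz":0,"claw":0},{"dx":-2.8,"dy":-2.3,"dz":0,"wx":0,"wy":0,"wz":0,"claw":0},{"dx":-2.8,"dy":-2.3,"dz":0,"wx":0,"wy":0,"wz":0,"claw":0},{"dx":-2.8,"dy":-2.3,"dz":0,"wx":0,"wy":0,"wz":0,"claw":0},{"dx":-2.8,"dy":-2.3,"dz":0,"wx":0,"wy":0,"wz":0,"claw":0}]' 20
```

```text
clock: 1.7
position: [0.3395, 0.3593, 0.2315]
tool_rot: [3.141, 0.0, 2.857]
force: [0.6, 0.0, -0.6]
grip_width: -0.0
finger_force: 0.0
```

```bash
python3 -m handwheel '[{"dx":-2.8,"dy":-2.3,"dz":0,"wx":0,"wy":0,"wz":0,"claw":0},{"dx":-2.8,"dy":-2.3,"dz":0,"wx":0,"wy":0,"wz":0,"claw":0},{"dx":-2.8,"dy":-2.3,"dz":0,"wx":0,"wy":0,"wz":0,"claw":0},{"dx":-2.8,"dy":-2.3,"dz":0,"wx":0,"wy":0,"wz":0,"claw":0},{"dx":-2.8,"dy":-2.3,"dz":0,"wx":0,"wy":0,"wz":0,"claw":0},{"dx":-2.8,"dy":-2.3,"dz":0,"wx":0,"wy":0,"wz":0,"claw":0},{"dx":-2.8,"dy":-2.3,"dz":4,"wx":0,"wy":0,"wz":0,"claw":0},{"dx":-2.8,"dy":-2.3,"dz":4,"wx":0,"wy":0,"wz":0,"claw":0}]'
python3 -m handwheel '[{"dx":0,"dy":0,"dz":2,"wx":0,"wy":0,"wz":0,"claw":0},{"dx":0,"dy":0,"dz":0,"wx":0,"wy":0,"wz":0,"claw":0}]'
python3 - <<'E'
from h import *
s=optics.grab_frame("side"); p=monitor.observe()["position"]; print(p,(np.array([.5016,.1233])-p[:2]).round(4))
x0,y0=170,110
q=lambda X:tuple(int(v) for v in ((proj(s,X)-[x0,y0]+.5)*6-.5))
im=cv2.resize(s["frame"][y0:y0+100,x0:x0+120],None,fx=6,fy=6,interpolation=cv2.INTER_CUBIC)
cv2.drawMarker(im,q(p),(0,0,255),0,14,1);cv2.drawMarker(im,q([.5016,.1233,.092]),(0,255,0),0,14,1)
cv2.imwrite("pics/side1.png",im)
E
```

```text
clock: 2.7
position: [0.503, 0.12, 0.1507]
tool_rot: [3.141, 0.001, 2.857]
force: [1.1, 1.2, -0.7]
grip_width: -0.0002
finger_force: 0.0
clock: 2.95
position: [0.5015, 0.1203, 0.1303]
tool_rot: [-3.14, -0.002, 2.856]
force: [-0.1, 0.8, -0.6]
grip_width: -0.0
finger_force: 0.0
[0.50203492 0.12089515 0.13139633] [-0.0004  0.0024]
```

View pics/side1.png

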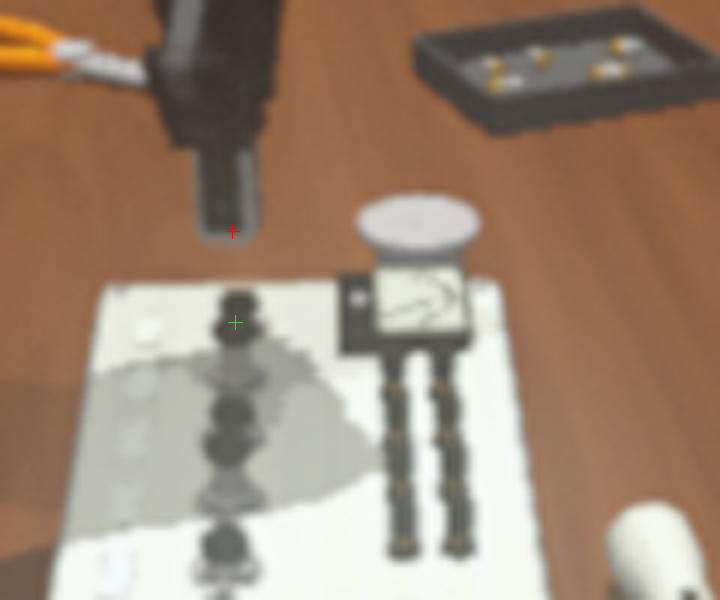

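The fingertip (232,231) and the tripped head (235,322) both lie where I projected them, so only 2.4 mm of y needs correcting. Now descending.

```bash
python3 -m handwheel '[{"dx":0,"dy":0.2,"dz":1,"wx":0,"wy":0,"wz":0,"claw":0},{"dx":0,"dy":0,"dz":1,"wx":0,"wy":0,"wz":0,"claw":0},{"dx":0,"dy":0,"dz":0.8,"wx":0,"wy":0,"wz":0,"claw":0},{"dx":0,"dy":0,"dz":0.3,"wx":0,"wy":0,"wz":0,"claw":0},{"dx":0,"dy":0,"dz":0.3,"wx":0,"wy":0,"wz":0,"claw":0},{"dx":0,"dy":0,"dz":0.3,"wx":0,"wy":0,"wz":0,"claw":0},{"dx":0,"dy":0,"dz":0,"wx":0,"wy":0,"wz":0,"claw":0}]'
```

```text
clock: 3.88
position: [0.5027, 0.1226, 0.0942]
tool_rot: [-3.142, -0.0, 2.857]
force: [-0.4, 0.4, 0.6]
grip_width: 0.0
finger_force: 0.0
```

```bash
python3 -m handwheel '[{"dx":0,"dy":0,"dz":0.3,"wx":0,"wy":0,"wz":0,"claw":0},{"dx":0,"dy":0,"dz":0.3,"wx":0,"wy":0,"wz":0,"claw":0},{"dx":0,"dy":0,"dz":0.3,"wx":0,"wy":0,"wz":0,"claw":0},{"dx":0,"dy":0,"dz":0.2,"wx":0,"wy":0,"wz":0,"claw":0},{"dx":0,"dy":0,"dz":0,"wx":0,"wy":0,"wz":0,"claw":0}]'
```

```text
clock: 4.5
position: [0.5026, 0.1226, 0.0831]
tool_rot: [-3.141, -0.0, 2.857]
force: [-0.5, -0.4, 0.1]
grip_width: -0.0001
finger_force: 0.0
```

```bash
python3 -m handwheel '[{"dx":0,"dy":0,"dz":0.1,"wx":0,"wy":0,"wz":0,"claw":0},{"dx":0,"dy":0,"dz":0.1,"wx":0,"wy":0,"wz":0,"claw":0}]'
python3 -m handwheel '[{"dx":0,"dy":0,"dz":0.1,"wx":0,"wy":0,"wz":0,"claw":0}]'
python3 - <<'E'
from h import *
s=optics.grab_frame("side"); p=monitor.observe(); print(p["position"],p["force"])
x0,y0=170,110
q=lambda X:tuple(int(v) for v in ((proj(s,X)-[x0,y0]+.5)*6-.5))
im=cv2.resize(s["frame"][y0:y0+100,x0:x0+120],None,fx=6,fy=6,interpolation=cv2.INTER_CUBIC)
cv2.imwrite("pics/side2.png",im)
E
```

```text
clock: 4.75
position: [0.5025, 0.1226, 0.0813]
tool_rot: [-3.141, -0.0, 2.857]
force: [-1.2, -0.2, 4.3]
grip_width: 0.0004
finger_force: 1.7
clock: 4.88
position: [0.5026, 0.1226, 0.0804]
tool_rot: [-3.141, -0.0, 2.857]
force: [-3.2, -0.1, 9.0]
grip_width: -0.0001
finger_force: 4.5
[0.50257336 0.12263279 0.08031626] [-2.82074856 -0.96335315  8.87396465]
```

View pics/side2.png

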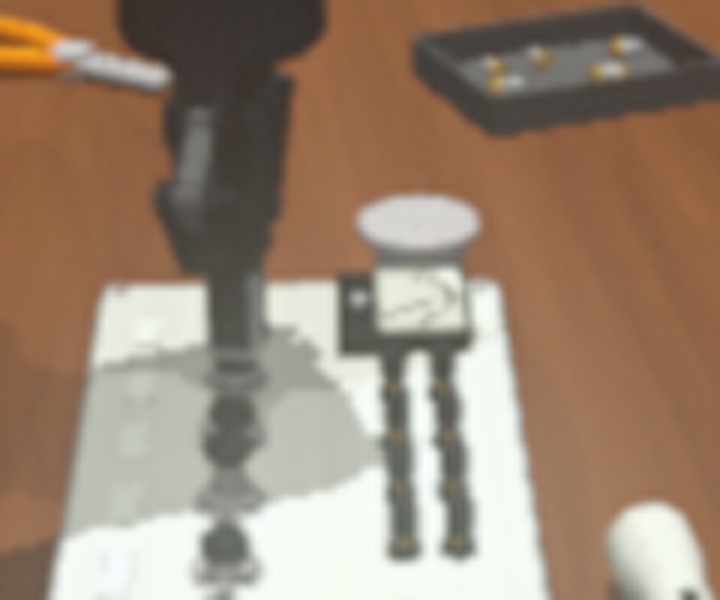

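The head is down on its nut (crop 235,370), directly under the fingertips, with 9 N on the overtravel spring. One more millimetre, then up and over to the second.

```bash
python3 -m handwheel '[{"dx":0,"dy":0,"dz":0.1,"wx":0,"wy":0,"wz":0,"claw":0},{"dx":0,"dy":0,"dz":0,"wx":0,"wy":0,"wz":0,"claw":0}]'
python3 -m handwheel '[{"dx":0,"dy":0,"dz":-0.5,"wx":0,"wy":0,"wz":0,"claw":0},{"dx":0,"dy":0,"dz":-1.5,"wx":0,"wy":0,"wz":0,"claw":0},{"dx":0,"dy":0,"dz":-2,"wx":0,"wy":0,"wz":0,"claw":0},{"dx":0,"dy":0,"dz":-1,"wx":0,"wy":0,"wz":0,"claw":0},{"dx":0,"dy":0,"dz":0,"wx":0,"wy":0,"wz":0,"claw":0}]'
python3 - <<'E'
from h import *
s=optics.grab_frame("side"); p=monitor.observe()["position"]
e=np.array([.4942,.0316])-p[:2]; c,n=np.cos(2.857),np.sin(2.857)
print(p,"dx,dy cm",100*(c*e[0]+n*e[1]),100*(n*e[0]-c*e[1]))
im=cv2.resize(s["frame"][145:235,180:300],(800,600),interpolation=cv2.INTER_CUBIC)
cv2.imwrite("pics/side3.png",im)
E
```

```text
clock: 5.18
position: [0.5026, 0.1226, 0.0795]
tool_rot: [-3.142, -0.0, 2.857]
force: [-3.9, -0.7, 11.0]
grip_width: 0.0002
finger_force: 5.6
clock: 5.8
position: [0.503, 0.1228, 0.13]
tool_rot: [3.141, 0.001, 2.857]
force: [0.0, -0.8, -0.1]
grip_width: 0.0003
finger_force: 0.0
[0.50273307 0.12273606 0.12939939] dx,dy cm -1.7398118753591656 -8.986601522315665
```

View pics/side3.png

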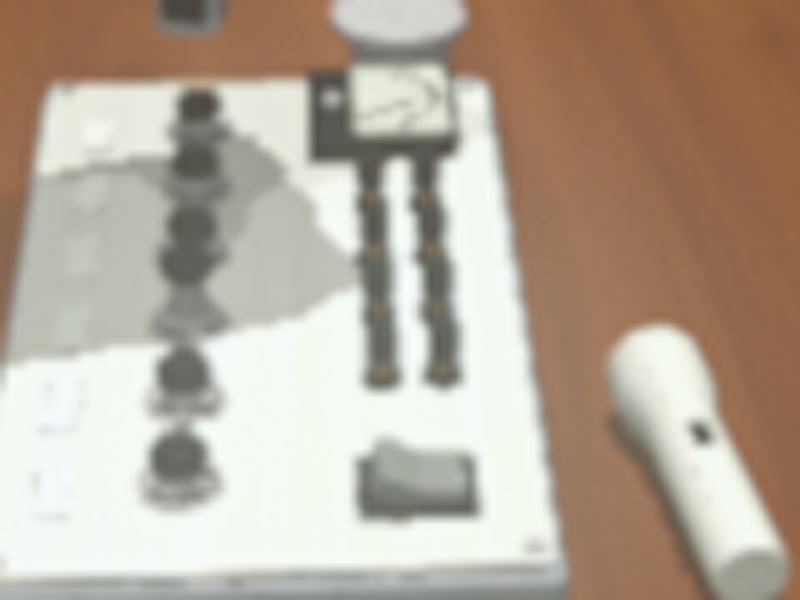

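The first button is home: its head at (195,160) sits level with its set neighbours. Only the one at (188,260) still stands up, so I'll move to it.

```bash
python3 -m handwheel '[{"dx":-0.6,"dy":-3,"dz":0,"wx":0,"wy":0,"wz":0,"claw":0},{"dx":-0.6,"dy":-3,"dz":0,"wx":0,"wy":0,"wz":0,"claw":0},{"dx":-0.5,"dy":-3,"dz":0,"wx":0,"wy":0,"wz":0,"claw":0},{"dx":0,"dy":0,"dz":0,"wx":0,"wy":0,"wz":0,"claw":0},{"dx":0,"dy":0,"dz":0,"wx":0,"wy":0,"wz":0,"claw":0}]'
```

```text
clock: 6.48
position: [0.4937, 0.0321, 0.1289]
tool_rot: [3.142, -0.001, 2.857]
force: [0.0, 1.2, -0.0]
grip_width: 0.0002
finger_force: 0.0
```

```bash
python3 -m handwheel '[{"dx":0,"dy":0,"dz":1,"wx":0,"wy":0,"wz":0,"claw":0},{"dx":0,"dy":0,"dz":1,"wx":0,"wy":0,"wz":0,"claw":0},{"dx":0,"dy":0,"dz":0.6,"wx":0,"wy":0,"wz":0,"claw":0},{"dx":0,"dy":0,"dz":0.4,"wx":0,"wy":0,"wz":0,"claw":0},{"dx":0,"dy":0,"dz":0.3,"wx":0,"wy":0,"wz":0,"claw":0},{"dx":0,"dy":0,"dz":0.2,"wx":0,"wy":0,"wz":0,"claw":0},{"dx":0,"dy":0,"dz":0,"wx":0,"wy":0,"wz":0,"claw":0}]'
python3 -m handwheel '[{"dx":0,"dy":0,"dz":0.3,"wx":0,"wy":0,"wz":0,"claw":0},{"dx":0,"dy":0,"dz":0.3,"wx":0,"wy":0,"wz":0,"claw":0},{"dx":0,"dy":0,"dz":0.3,"wx":0,"wy":0,"wz":0,"claw":0},{"dx":0,"dy":0,"dz":0.2,"wx":0,"wy":0,"wz":0,"claw":0},{"dx":0,"dy":0,"dz":0.1,"wx":0,"wy":0,"wz":0,"claw":0}]'
```

```text
clock: 7.35
position: [0.4938, 0.0315, 0.0943]
tool_rot: [-3.142, 0.0, 2.857]
force: [0.2, -1.2, 0.1]
grip_width: -0.0
finger_force: 0.0
clock: 7.98
position: [0.494, 0.0315, 0.0822]
tool_rot: [3.141, 0.0, 2.857]
force: [1.8, -0.7, 3.7]
grip_width: -0.0
finger_force: 1.6
```

```bash
python3 -m handwheel '[{"dx":0,"dy":0,"dz":0.1,"wx":0,"wy":0,"wz":0,"claw":0},{"dx":0,"dy":0,"dz":0.1,"wx":0,"wy":0,"wz":0,"claw":0}]'
python3 -m handwheel '[{"dx":0,"dy":0,"dz":0.1,"wx":0,"wy":0,"wz":0,"claw":0},{"dx":0,"dy":0,"dz":0,"wx":0,"wy":0,"wz":0,"claw":0}]'
```

```text
clock: 8.22
position: [0.4939, 0.0315, 0.0804]
tool_rot: [3.141, 0.0, 2.857]
force: [0.4, -0.1, 8.1]
grip_width: -0.0001
finger_force: 4.4
clock: 8.48
position: [0.494, 0.0316, 0.0796]
tool_rot: [3.141, 0.0, 2.857]
force: [0.3, -0.1, 10.9]
grip_width: -0.0001
finger_force: 5.5
```

Same signature as the first: on the return spring at 11 N. Withdraw.

```bash
python3 -m handwheel '[{"dx":0,"dy":0,"dz":-0.5,"wx":0,"wy":0,"wz":0,"claw":0},{"dx":0,"dy":0,"dz":-2,"wx":0,"wy":0,"wz":0,"claw":0},{"dx":0,"dy":0,"dz":-4,"wx":0,"wy":0,"wz":0,"claw":0},{"dx":0,"dy":0,"dz":-4,"wx":0,"wy":0,"wz":0,"claw":0},{"dx":0,"dy":0,"dz":-4,"wx":0,"wy":0,"wz":0,"claw":0},{"dx":0,"dy":0,"dz":0,"wx":0,"wy":0,"wz":0,"claw":0},{"dx":0,"dy":0,"dz":0,"wx":0,"wy":0,"wz":0,"claw":0},{"dx":0,"dy":0,"dz":0,"wx":0,"wy":0,"wz":0,"claw":0}]'
python3 - <<'E'
from h import *
s=optics.grab_frame("side")
cv2.imwrite("pics/side4.png",cv2.resize(s["frame"][145:235,180:300],(800,600),interpolation=cv2.INTER_CUBIC))
E
```

```text
clock: 9.48
position: [0.4932, 0.0315, 0.2233]
tool_rot: [-3.141, -0.002, 2.857]
force: [-1.0, -0.1, -0.7]
grip_width: -0.0001
finger_force: 0.0
```

View pics/side4.png

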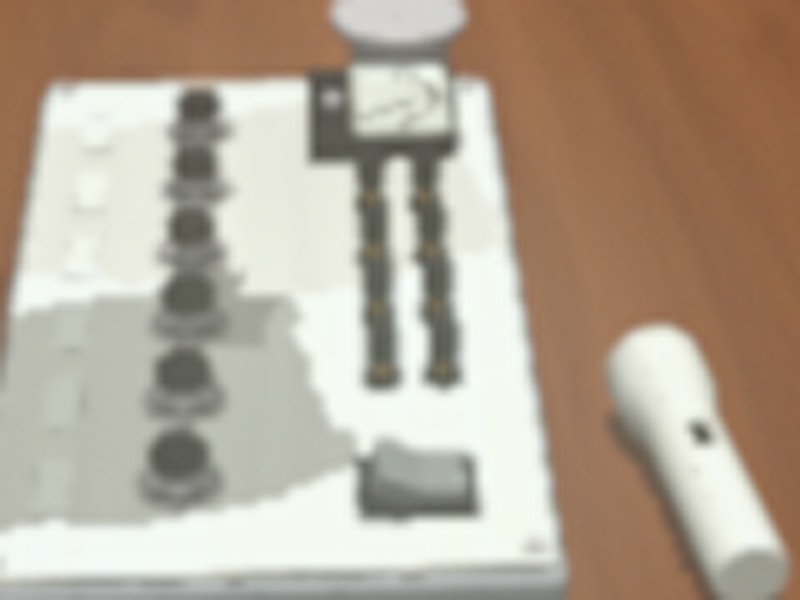

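All six heads, from (198,105) to (180,452), now stand at the same height. The rocker (415,480), jar and torch look unchanged.

```bash
python3 -c "
from workcell import job_done; print(job_done())"
```

```text
the job is handed in; nothing more can be done
None
```

Both tripped breakers (2nd and 4th from the +y end) are pressed home at about 11 N, the arm is withdrawn clear, and the job was handed in at about 9.5 s on the robot clock; no verdict was returned.

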